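# Strike the spectrometer lamp with the sprung key switch

### The arm

A 6-joint arm with a two-finger parallel gripper is mounted at the origin on the work surface. World frame = base frame: x ahead of the robot, y to its left, z up, the work surface at z = 0. Lengths are in m, angles in rad, forces in N, time in s.
With the tool pointing down it reaches from about 0.3 to 0.775 m from the base axis. Payload 14.6 kg.
Tool frame: the origin (TCP) lies between the finger pads; the fingertips stand ctrl.tip_extent ahead of it and the grasp point (between the pads) lies 3 mm ahead of it (ctrl.tip_extent is the distance from the TCP to the fingertips, in m); z points along the fingers, y is the line along which they close (so a half turn about z gives the same grasp; the last joint's range is limited). The gripper opens to 94 mm and grips with 3 to 60 N. Pads are 16 mm wide; open, the fingers measure 119 mm over their backs; the gripper's body (75 mm by 177 mm) begins 78 mm behind the grasp point.
Start: joints at [1.096, 0.3, 1.521, -0, 1.321, -0.067], TCP at [0.218, 0.505, 0.227] pointing down, gripper open.
Joint ranges: [-3.03, 3.03], [-0.79, 2.21], [0.23, 2.52], [-1.04, 4.18], [0, 3.07], [-2.55, 2.55]. Speed limits (rad/s): [2.22, 2.22, 2.57, 3.14, 3.14, 3.14].

### API

Orientations are given as [roll, pitch, yaw] about the fixed x, y, z axes, in that order (R = Rz(yaw) Ry(pitch) Rx(roll)).
In Python, from station import ctrl, eyes gives the robot as it stands. The module is installed in compiled form; this text tells all that it offers.
- The arm moves only by the shell command python3 -m crank 'ROWS' [OPENING] [FORCE]. ROWS is a JSON list of rows, 1 to 10 of them, each an object with the fields x, y, z (the shift in m), ax, ay, az (a rotation vector in rad); a field left out counts as zero; each row shifts and turns the commanded pose from where the row before left it, along the tool's axes as they then stand; what a row does not reach is not made up. A row lasts 1/10 s, in which the tool goes at most 0.05 m and 0.15 rad, less where a joint would pass 70% of its speed; a pose out of reach is approached as far as the arm can. OPENING is the finger opening in m, set as the command begins (- or left out keeps the last). The fingers move at their own pace and stop on an object; FORCE is the grip in N (left out, the last holds). Time passes only in rows, so rows that do not move let the fingers close. It prints the time, the measured TCP pose, the force, the opening and the grip force at its end. Input that does not fit is refused with a message, and nothing moves.
- ctrl.get_obs(): the state, without advancing time (a new reading comes with each control period).
- eyes.camera(name): name is "side" or "top"; returns a dict with "pixels" (420x560x3 uint8, blue, green, red), "fx", "fy", "cx", "cy" (pixels), "extrinsics" (4x4, takes a point from camera to world coordinates). Camera axes: x right, y up, looking along -z (the intrinsics and any distortion apply to the point x, -y, -z); pixel columns grow to the right and rows downward; lengths in m; the calibration is good to about 2 mm. A picture is of the moment at which its call begins. There is no depth.
- ctrl.hand_in(): hands the job in; it is judged then, once.
The state is a dict: "time_s": time; "qpos": joint angles; "joint_vel": joint speeds; "tau": joint torques, N m; "ee_pos": TCP position; "eef_rot": TCP orientation; "force": force on the tool from outside, world axes, zero at the start; "moment": the same for the moment, N m; "grip_width": finger opening in m; "grip_force": force on a finger pad.
Only numpy, scipy, OpenCV 4.12 (cv2) and the standard library are available. Lean on these libraries where they do the work, as an engineer would, in place of code of your own. Each camera call takes 0.05 s, during which the arm holds its last target. There are 200 camera calls.

### The job

The lamp supply of the spectrometer is off. First flip its isolator toggle over to on (away from the panel's near edge); then take the key with the rectangular bow out of the stand, push it fully home into the keyway past the sticky pins, turn it a quarter turn clockwise to its stop and keep holding it there: the switch springs back if let go, and the job finishes while the gripper still holds the key turned. Leave the round-bowed key in its stand and do not disturb the other things on the bench.

Things in the scene. Friction and masses are not known exactly. Their poses are not given: they have to be found in the camera images.
- supply_unit: the lamp supply, a fixed white box 160 x 250 mm and 73 mm high with all its controls on top; origin under its centre; its x points away from the near edge, its y along the long side, z up. The toggle stands at y = +62 mm, the keyway at y = -62 mm, both at x = 0
- keyway (a point): centre of the keyway's mouth, on a square steel face plate, 75 mm above the bench; axes as the unit. Slot 14 mm along x, 7 along y, straight down through the 14 mm thick plate into a rotor (slot 14 x 6.4). Two sprung pins press on the key's flat sides 24 mm down: met with the tip 21 to 24 mm down; a slow push of 5 to 12 N, with small yaw wiggles, passes them
- keyswitch (a joint): turn of the key rotor: 0 with the slot along the unit's x (rest), growing clockwise from above, stop at 1.5 rad. A spring of 0.02 to 0.08 N m drives it back to 0. Only a key within 4 mm of home can turn it (its bit must be below the face plate); play in the slot adds up to about 0.15 rad to the key's own turn
- isolator_tip (a point): centre of the round end of the toggle handle, a black grip of 18 mm diameter, 33 mm long; 60 mm from its hinge, which runs along the unit's y, 84 mm above the bench at x = 0, y = +62 mm of the unit. Off: it leans 0.55 rad to the unit's -x (near edge), this point about 135 mm above the bench
- isolator (a joint): toggle angle: 0 is off, leaning to the unit's -x; 1.1 rad is on, leaning to the unit's +x. Top-heavy: it drops to the nearer stop once past upright (0.55 rad) and stays there; a light push on the grip moves it
- key_stand: fixed black block 130 x 50 x 36 mm with two upright through slots 13.5 x 6.5 mm at x = -37 and +37 mm, their long side along its x; origin under its centre. One key hangs in each slot; which is where varies
- start_key: the key to use: steel, 76 mm high, about 70 g, upright in the stand, collar on the stand's top, origin 4 mm above the bench. Origin: bit's tip; z up. Bit 12 mm along x, 5 along y, 14 high, tip rounded; neck 5 mm round; collar 20 mm round, underside at z = 32 mm (meets the face plate when home); bow a plate 24 mm along x, 10 along y, z = 36 to 76 mm. Same after a half turn
- spare_key: the other key, not to be touched: same blade, but a round bow 38 mm in diameter, 8 mm thick; upright in the other slot, origin at the bit's tip
- caliper: steel caliper 150 mm long lying flat, bystander
- gland: small brass fitting 32 mm wide and 30 mm high, bystander
- reagent: amber bottle 56 mm in diameter, 120 mm high, bystander
- beaker: glass beaker 70 mm in diameter, 90 mm high, bystander
- screwdriver: black-handled screwdriver lying flat, bystander
- dish: white dish 90 mm in diameter, 18 mm high, bystander

How it is judged:
By the outcome, as a careful person would: the job done as asked, in the order asked, and still so for the second after the job is handed in, while the arm keeps its last pose, push and grip.
It also fails if it takes over 72 s, if anything falls off the work surface, if the arm or the gripper's body presses on something with over 40 N, if the wrist force passes 120 N, or if a joint passes its speed limit or range.

## Working session

There is one attempt and no reset: what is moved stays moved. The work goes in short steps, Python scripts to look and compute and a shell command to move; the robot and the scene stay as the last step left them, time stands still between calls to the robot, and variables do not carry over. Pictures are saved under pics/ and viewed, at most 10 in all, crops included, and the job is handed in when it is done.

```bash
mkdir -p pics
python3 - <<'E'
from station import ctrl, eyes
import cv2, numpy as np
o=ctrl.get_obs(); print(o, ctrl.tip_extent)
for n in("side","top"):
    c=eyes.camera(n); cv2.imwrite(f"pics/{n}0.png",c["pixels"]); print(n,{k:(np.round(v,4).tolist() if k!="pixels" else 0) for k,v in c.items()})
E
```

```text
{'time_s': 0.0, 'qpos': array([ 1.09639458e+00,  3.00463128e-01,  1.52157418e+00,  1.24103711e-06,
        1.32070211e+00, -6.65947870e-02]), 'joint_vel': array([ 0.00179514,  0.00094022, -0.0009336 , -0.00147364,  0.00051821,
       -0.00096848]), 'tau': array([-2.72987520e-03, -5.31806839e+01, -3.52729011e+01,  7.07276585e-02,
        2.44428293e-02, -9.23537573e-05]), 'ee_pos': array([0.21802036, 0.50468615, 0.22689361]), 'eef_rot': array([-3.14044851e+00, -7.75117354e-05,  2.73378534e+00]), 'force': array([-0.17179087, -0.58008704,  0.63864104]), 'moment': array([-0.02286714,  0.05532147,  0.00450891]), 'grip_force': 0.0, 'grip_width': 0.0940243855991349} 0.022
side {'pixels': 0, 'fx': 413.5125, 'fy': 413.5125, 'cx': 280.1902, 'cy': 206.5711, 'extrinsics': [[-0.8994, 0.265, -0.3477, 0.2315], [-0.437, -0.5258, 0.7297, 0.7176], [0.0105, 0.8083, 0.5887, 0.6993], [0.0, 0.0, 0.0, 1.0]]}
top {'pixels': 0, 'fx': 431.3366, 'fy': 431.3366, 'cx': 280.5087, 'cy': 206.1629, 'extrinsics': [[-0.0195, 0.9905, -0.1359, 0.4085], [-0.9998, -0.0206, -0.007, -0.0201], [-0.0097, 0.1358, 0.9907, 1.4224], [0.0, 0.0, 0.0, 1.0]]}
```

View pics/top0.png

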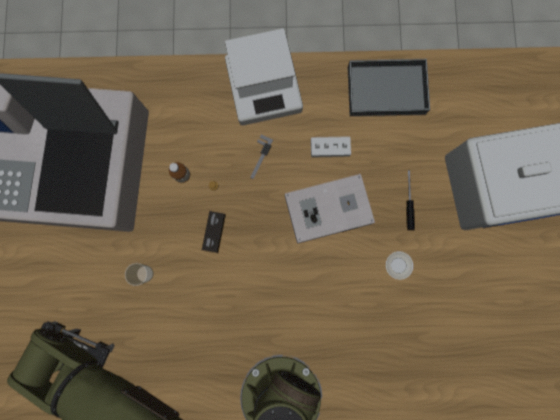

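View pics/side0.png

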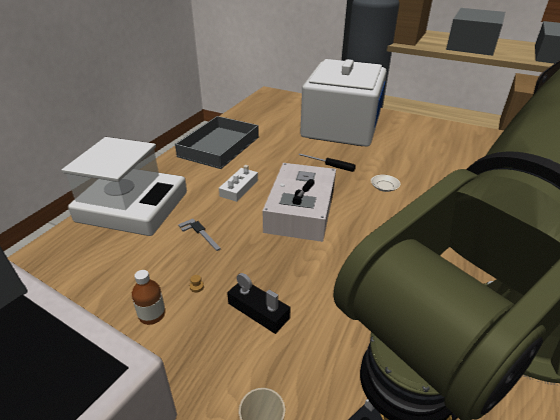

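The top view shows the supply unit around (330,208), with the toggle at about (311,214) and the keyway at about (348,203). The stand is at (213,232). The side view shows the two keys at about (244,284) and (272,299). Next I'll enlarge these areas.

Run:
```python
import cv2, numpy as np
t=cv2.imread("pics/top0.png"); s=cv2.imread("pics/side0.png")
z=lambda im,x,y,w,h,k:cv2.resize(im[y:y+h,x:x+w],None,fx=k,fy=k,interpolation=cv2.INTER_CUBIC)
a=z(t,280,170,100,75,4); b=z(t,190,200,50,60,5)
c=z(s,255,155,95,90,4); d=z(s,220,265,80,70,4)
A=np.zeros((600,800,3),np.uint8)
for im,x,y in((a,0,0),(b,420,0),(d,400,310),(c[:,:],0,305)):
    h=min(im.shape[0],600-y);w=min(im.shape[1],800-x);A[y:y+h,x:x+w]=im[:h,:w]
cv2.imwrite("pics/z0.png",A)
```

```text
(no output)
```

View pics/z0.png

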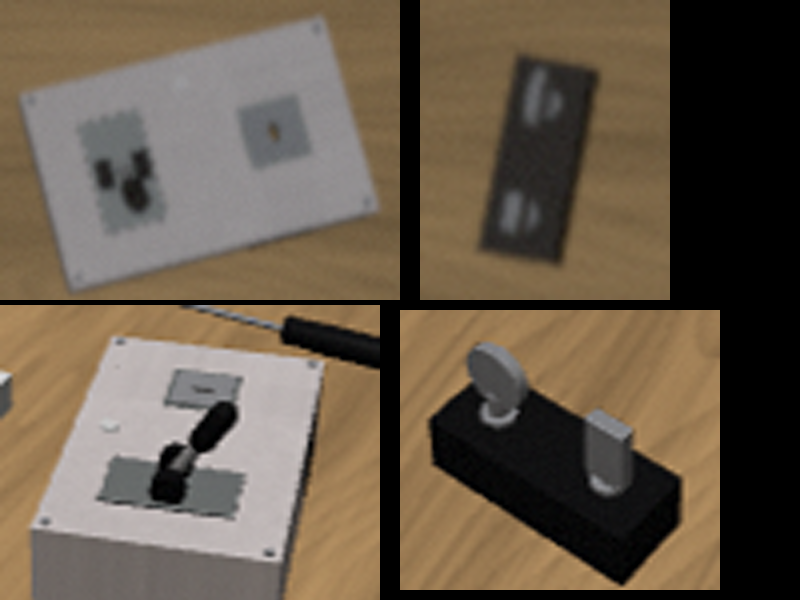

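```bash
cat > h.py <<'E'
import cv2, numpy as np
from station import ctrl, eyes
def cam(n,new=True):
    return eyes.camera(n)
def ray(c,p,z):
    """pixels Nx2 -> world points on plane z"""
    p=np.atleast_2d(np.asarray(p,float)); E=np.array(c["extrinsics"])
    d=np.c_[(p[:,0]-c["cx"])/c["fx"],-(p[:,1]-c["cy"])/c["fy"],-np.ones(len(p))]@E[:3,:3].T
    o=E[:3,3]; return o+d*((z-o[2])/d[:,2])[:,None]
def proj(c,P):
    E=np.array(c["extrinsics"]); q=(np.atleast_2d(P)-E[:3,3])@E[:3,:3]
    return np.c_[c["cx"]+c["fx"]*q[:,0]/-q[:,2], c["cy"]+c["fy"]*q[:,1]/q[:,2]]
def quad(m):
    cs,_=cv2.findContours(m.astype(np.uint8),cv2.RETR_EXTERNAL,cv2.CHAIN_APPROX_NONE)
    c=max(cs,key=cv2.contourArea); 
    q=cv2.approxPolyDP(cv2.convexHull(c),6,True)[:,0].astype(float); return q,cv2.contourArea(c),c
def roi(im,x0,y0,x1,y1):
    m=np.zeros(im.shape[:2],bool); m[y0:y1,x0:x1]=1; return m
E
python3 - <<'E'
from h import *
np.set_printoptions(precision=4,suppress=True)
t=cam("top"); s=cam("side")
for n,c,r in(("top",t,(275,165,385,250)),("side",s,(255,155,345,245))):
    im=c["pixels"]; hsv=cv2.cvtColor(im,cv2.COLOR_BGR2HSV)
    k=60; m=(hsv[...,1]<45)&(hsv[...,2]>110)&roi(im,*r)
    q,a,ct=quad(m); print(n,"unit px",q.tolist(),a)
    box=cv2.minAreaRect(ray(c,ct[:,0],.073)[:,:2].astype(np.float32)*1000); print("rect mm",box)
# slot dark pixels & face plate
im=t["pixels"].astype(int); g=im.sum(2)/3
print("top gray around keyway");print(g[196:210,340:358].astype(int)); 
gs=s["pixels"].astype(int).sum(2)/3
print("side");print(gs[168:184,294:318].astype(int))
print("stand top");print(g[208:256,198:228:1].astype(int))
E
```

```text
top unit px [[359.0, 174.0], [374.0, 221.0], [298.0, 242.0], [285.0, 194.0]] 3904.5
rect mm ((585.5673217773438, -163.54794311523438), (161.714599609375, 250.99134826660156), 13.593600273132324)
side unit px [[283.0, 163.0], [335.0, 169.0], [322.0, 239.0], [288.0, 234.0], [263.0, 210.0]] 3172.5
rect mm ((576.3444213867188, -123.31716918945312), (161.79783630371094, 334.718994140625), 14.162711143493652)
top gray around keyway
[[130 127 126 118 115 110 109 108 108 107 106 106 107 108 116 135 140 141]
 [118 113 108 108 110 107 106 104 106 108 106 107 107 107 113 130 136 141]
 [113 107 108 106 105 105 108 107 107 108 107 108 108 105 111 126 137 139]
 [109 108 107 108 106 105 107 102 103 105 106 107 106 106 111 119 136 142]
 [110 105 109 105 105 106 103  93  89 102 104 106 105 108 105 116 132 142]
 [113 107 102 105 105 104 100  81  74  87 105 106 106 105 105 110 126 140]
 [116 106 108 104 105 103  97  78  68  80 101 105 106 105 107 110 123 136]
 [121 108 107 104 105 105 101  89  78  79 101 103 105 108 106 107 116 136]
 [128 109 106 103 106 104 106  96  83  83  98 106 106 107 106 108 113 
[... 1504 characters left out ...]
67  92  90  94  98  91  96 111 115 120 131 134 135 119  58  24  33
   48 101 178 187 185 184]
 [188 177 146 156 155 113  91  98  82  84  88  92  98  94  45  14  17  17
   12  45 132 190 184 185]
 [187 185 187 186 190 188 187 188 185 175 148 161 151  31   6  15  20  21
   11  21 111 193 187 183]
 [185 183 184 184 185 187 187 187 187 187 191 172  79   4  11  13  16  17
    6   0 102 194 188 187]
 [183 185 185 183 184 184 184 186 187 190 183 124   9   9   8  11   7  10
    4   9 108 194 188 187]]
stand top
[[ 96  95  95 ...  91  96  96]
 [ 92  92  93 ...  92  95  95]
 [ 91  89  89 ...  95  95  95]
 ...
 [100 102 102 ... 101 102 104]
 [ 99 101  99 ... 100 102 102]
 [ 99 101  98 ... 105 104 103]]
```

Run:
```python
from h import *
np.set_printoptions(precision=4,suppress=True)
t=cam("top"); s=cam("side")
def wc(c,x0,y0,x1,y1,bg,lo):
    g=c["pixels"].astype(float).mean(2)[y0:y1,x0:x1]; w=np.clip(bg-g-lo,0,None); yy,xx=np.mgrid[y0:y1,x0:x1]
    return np.array([(w*xx).sum(),(w*yy).sum()])/w.sum()
a=wc(t,345,198,353,208,105,5); b=wc(s,301,173,310,178,131,8)
print("slot px",a,b,"world",ray(t,a,.075),ray(s,b,.075))
g=t["pixels"].astype(float).mean(2)
m=((g<122)&(g>0)&roi(g[...,None].repeat(3,2),338,190,362,214)); q,ar,ct=quad(m)
print("plate top",cv2.minAreaRect(ray(t,ct[:,0],.075)[:,:2].astype(np.float32)*1000))
# stand: top face from each view
for n,c,r in(("top",t,(195,203,232,260)),("side",s,(222,265,295,335))):
    im=c["pixels"]; g=im.astype(float).mean(2); h=cv2.cvtColor(im,cv2.COLOR_BGR2HSV)
    dark=(g<65)&roi(im,*r); q,ar,ct=quad(dark); print(n,"stand",q.tolist(),cv2.minAreaRect(ray(c,ct[:,0],.036)[:,:2].astype(np.float32)*1000))
    hull=np.zeros(g.shape,np.uint8); cv2.fillConvexPoly(hull,cv2.convexHull(ct),1); hull=cv2.erode(hull,np.ones((3,3)))
    if n=="side": hull=roi(im,*r)
    gm=((h[...,1]<60)&(g>70)&(hull>0)).astype(np.uint8)
    k,l,st,ce=cv2.connectedComponentsWithStats(gm)
    for i in range(1,k):
        if st[i,4]>6: print(" gray blob",st[i],ce[i],"on z.08",ray(c,ce[i],.08),"z.036",ray(c,ce[i],.038))
g=t["pixels"].astype(int).mean(2).astype(int)
np.set_printoptions(linewidth=250,threshold=100000); print(g[232:256,198:228])
```

```text
slot px [348.1497 202.4278] [305.4479 175.8269] world [[ 0.6009 -0.224   0.075 ]] [[ 0.601 -0.223  0.075]]
plate top ((601.0665283203125, -223.3783416748047), (48.416748046875, 49.66664505004883), 12.958039283752441)
top stand [[210.0, 211.0], [225.0, 214.0], [217.0, 252.0], [202.0, 249.0]] ((521.2487182617188, 207.33282470703125), (54.90620422363281, 127.3980484008789), 78.59004974365234)
 gray blob [211 214   4  11  29] [212.3448 218.8966] on z.08 [[0.5569 0.2037 0.08  ]] z.036 [[0.5615 0.2108 0.038 ]]
 gray blob [215 219   3   4   8] [216.25 220.5 ] on z.08 [[0.5516 0.1915 0.08  ]] z.036 [[0.5561 0.1981 0.038 ]]
 gray blob [206 238   4   8  24] [207.7083 241.9583] on z.08 [[0.4851 0.218  0.08  ]] z.036 [[0.4874 0.2255 0.038 ]]
side stand [[227.0, 292.0], [251.0, 284.0], [289.0, 306.0], [289.0, 318.0], [275.0, 333.0], [228.0, 303.0]] ((515.748046875, 219.60317993164062), (77.10906982421875, 146.1462860107422), 78.71024322509766)
 gray blob [237 273  15  21 181] [243.989  282.3204] on z.08 [[0.5488 0.218  0.08  ]] z.036 [[0.5703 0.1841 0.038 ]]
 gray blob [266 290  12  21 158] [270.
[... 2331 characters left out ...]
 54  49  46  44  45  37  37  39  40  35  29  53  92 103 103 104 104 102 102 103  99]
 [104 109 106 103  99 100  91  90  81  76  70  66  63  61  53  52  48  46  39  34  58  92 103 104 104 104 102 103 103 101]
 [106 104 106 105 105 103 101 101  98  97  95  88  85  81  79  76  74  66  59  54  75  96 103 100 102 103 102 104 104 102]
 [101 105 103 101 106 106 102 105 104 103 102  99 101  97  95  96  93  89  83  77  91  99 102 102 102 100 103 101 100 103]
 [ 97 100  99  99 100 103 103 104 102 104 102 103 102 102 102 100 101 101  99  98 100 104 102 103 105 103 102 100  99 102]
 [101  97 100  99  98  99 101 101 102 105 105 105 102 102 103 102 102 104 104 102 104 104 105 103 105 103 105 101 102 101]]
```

Both views agree on the keyway at (0.601, -0.2235) with unit yaw 0.237. The rectangular key is the near one, at (0.4855, 0.218), with the stand's axis at -0.198. I'll start with the toggle: close the fingers, turn to yaw 3.379 and move to the near side of it.

```bash
cat >> h.py <<'E'
from scipy.spatial.transform import Rotation as Ro
def to(p,yaw=None):
    o=ctrl.get_obs(); R=Ro.from_euler("xyz",o["eef_rot"]); d=R.inv().apply(np.array(p)-o["ee_pos"])
    r=np.zeros(3) if yaw is None else (R.inv()*Ro.from_euler("xyz",[np.pi,0,yaw])).as_rotvec()
    print("t",round(o["time_s"],2),"d",d.round(4),"rot",r.round(4),"F",o["force"].round(1),"M",o["moment"].round(2),"q6",o["qpos"][5].round(3),"w",o["grip_width"].round(4))
E
python3 -m crank '[{"az":-0.129}, {"az":-0.129}, {"az":-0.129}, {"az":-0.129}, {"az":-0.129}, {"x":-0.009, "y":-0.048}, {"x":-0.009, "y":-0.048}, {"x":-0.009, "y":-0.048}, {"x":-0.009, "y":-0.048}, {"x":-0.009, "y":-0.048}]' 0
python3 -m crank '[{"x":-0.009, "y":-0.048}, {"x":-0.009, "y":-0.048}, {"x":-0.009, "y":-0.048}, {"x":-0.009, "y":-0.048}, {"x":-0.009, "y":-0.048}, {"x":-0.009, "y":-0.048}, {"x":-0.009, "y":-0.048}, {"x":-0.009, "y":-0.048}, {}, {}]'
python3 -c "
from h import *; to([.499,-.1206,.137],3.379)"
```

```text
time_s: 1.3
ee_pos: [0.3186, 0.2804, 0.2275]
eef_rot: [3.142, 0.0, -2.904]
force: [0.6, -0.1, 0.3]
grip_width: 0.0175
grip_force: 0.0
time_s: 2.3
ee_pos: [0.4783, -0.0747, 0.227]
eef_rot: [3.141, -0.001, -2.906]
force: [0.5, 0.3, 0.6]
grip_width: 0.0004
grip_force: 0.0Traceback (most recent call last):
  File "<string>", line 2, in <module>
    from h import *; to([.499,-.1206,.137],3.379)
                     ~~^^^^^^^^^^^^^^^^^^^^^^^^^^
  File "h.py", line 23, in to
    print("t",round(o["time_s"],2),"d",d.round(4),"rot",r.round(4),"F",o["force"].round(1),"M",o["moment"].round(2),"q6",o["qpos"][5].round(3),"w",o["grip_width"].round(4))
                                                                                                                                                   ^^^^^^^^^^^^^^^^^^^^^
AttributeError: 'float' object has no attribute 'round'
```

```bash
sed -i 's/o\["grip_width"\].round(4)/round(float(o["grip_width"]),4)/' h.py
python3 -m crank '[{"x":-0.005, "y":-0.025}, {"x":-0.004, "y":-0.0245}, {"z":0.03}, {"z":0.03}, {"z":0.03}, {}]'
python3 -c "
from h import *; to([.499,-.1206,.137],3.379)
s=cam('side'); cv2.imwrite('pics/s1.png',cv2.resize(s['pixels'][120:260,220:400],None,fx=4,fy=4))"
```

```text
time_s: 2.9
ee_pos: [0.4971, -0.1183, 0.1345]
eef_rot: [3.138, -0.005, -2.903]
force: [-0.3, -0.4, -0.2]
grip_width: 0.0006
grip_force: 0.0
t 2.9 d [-0.0013 -0.0026 -0.0025] rot [ 0.0031 -0.005   0.0013] F [-0.3 -0.4 -0.2] M [0.06 0.03 0.02] q6 -2.115 w 0.0006
```

View pics/s1.png

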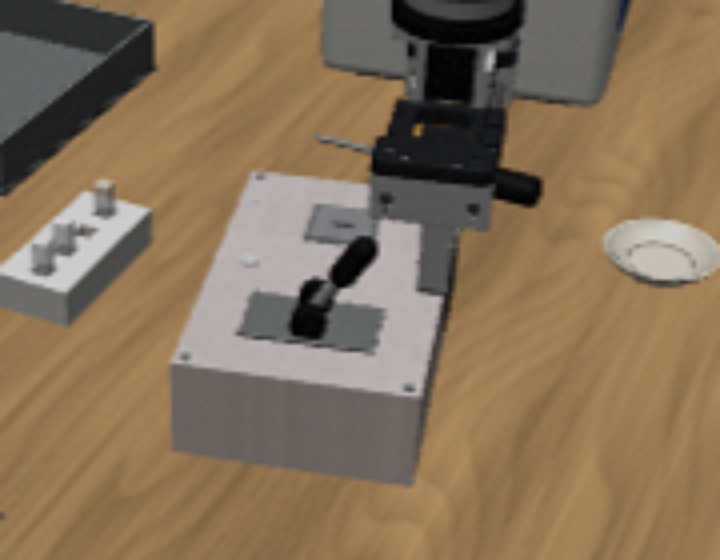

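The closed fingertips, at about (435,280) in the crop, stand on the near side of the toggle at about (355,260), clear of the unit. Next I'll push it over.

```bash
python3 -m crank '[{"x":-0.013, "y":-0.001}, {"x":-0.013}, {"x":-0.01}, {"x":-0.01}, {"x":-0.01}, {"x":-0.01}, {"x":-0.008}, {}, {}, {}]'
python3 -m crank '[{"x":0.02}, {"x":0.03}, {"z":-0.03}, {"z":-0.04}, {"z":-0.03}]'
python3 -c "
from h import *; to([.4855,.2178,.2],2.943)
s=cam('side'); cv2.imwrite('pics/s2.png',cv2.resize(s['pixels'][120:260,220:400],None,fx=4,fy=4))"
```

```text
time_s: 3.95
ee_pos: [0.5707, -0.1038, 0.1374]
eef_rot: [3.141, -0.0, -2.905]
force: [0.3, -0.3, 0.7]
grip_width: 0.0004
grip_force: 0.0
time_s: 4.45
ee_pos: [0.5221, -0.1157, 0.2399]
eef_rot: [-3.141, 0.001, -2.905]
force: [0.7, 0.7, 0.9]
grip_width: 0.0006
grip_force: 0.0
t 4.45 d [-0.0425  0.3328  0.0397] rot [-0.0005  0.0015  0.4353] F [0.7 0.7 0.9] M [-0.01 -0.01  0.02] q6 -2.094 w 0.0006
```

View pics/s2.png

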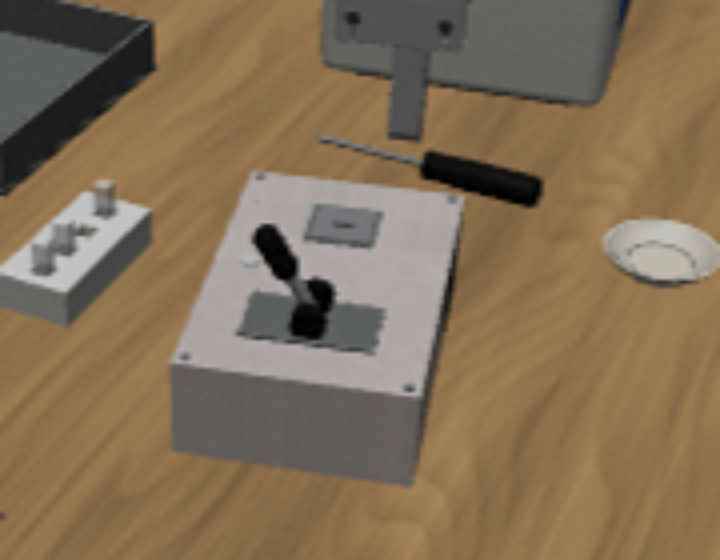

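The toggle now leans to the far side, with its grip at about (268,240), so it is on. Now the key.

```bash
python3 -m crank '[{"x":-0.006, "y":0.0475}, {"x":-0.006, "y":0.0475}, {"x":-0.006, "y":0.0475}, {"x":-0.006, "y":0.0475}, {"x":-0.006, "y":0.0475}, {"x":-0.006, "y":0.0475}, {"x":-0.0065, "y":0.0475, "z":0.0397}, {"az":0.145}, {"az":0.145}, {"az":0.145}]' 0.05
python3 -m crank '[{}, {}]'
python3 -c "
from h import *; to([.4855,.2178,.12],2.943)"
```

```text
time_s: 5.5
ee_pos: [0.4862, 0.2085, 0.2052]
eef_rot: [-3.141, -0.0, 2.938]
force: [-0.4, -0.8, 0.5]
grip_width: 0.0497
grip_force: 0.0
time_s: 5.7
ee_pos: [0.4865, 0.2081, 0.2055]
eef_rot: [3.142, 0.0, 2.948]
force: [0.6, 0.2, 0.1]
grip_width: 0.05
grip_force: 0.0
t 5.7 d [0.0028 0.0093 0.0855] rot [0.    0.    0.005] F [0.6 0.2 0.1] M [0.03 0.02 0.03] q6 -1.042 w 0.05
```

```bash
python3 -m crank '[{"x":0.0028, "y":0.0093, "z":0.03, "az":0.005}, {"z":0.03}, {"z":0.03}, {"z":0.025}, {"z":0.024}, {}, {}]'
python3 -c "
from h import *; to([.4855,.2178,.066],2.943)
s=cam('side'); cv2.imwrite('pics/s3.png',cv2.resize(s['pixels'][200:340,180:340],None,fx=4,fy=4))"
```

```text
time_s: 6.4
ee_pos: [0.4858, 0.2179, 0.0671]
eef_rot: [3.142, -0.0, 2.941]
force: [0.5, 0.9, 1.1]
grip_width: 0.0502
grip_force: 0.0
t 6.4 d [ 0.0003 -0.0002  0.0011] rot [ 0.     -0.     -0.0023] F [0.5 0.9 1.1] M [ 0.01 -0.01  0.  ] q6 -1.017 w 0.0502
```

View pics/s3.png

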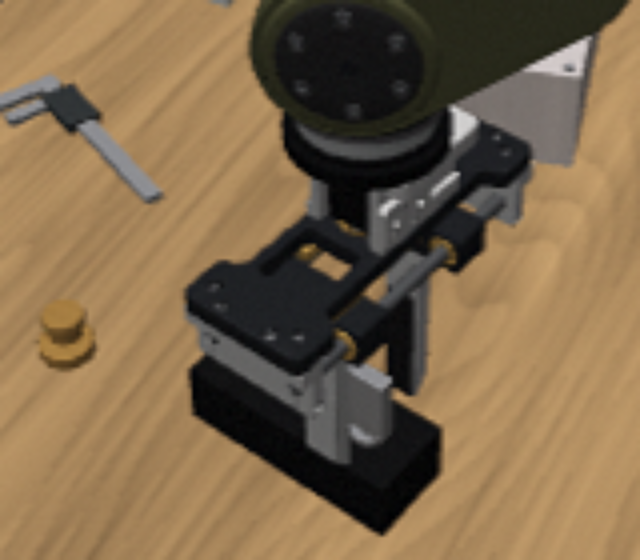

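The fingers straddle the rectangular bow at about (370,400), clear of the stand and the spare key. I'll close gently first.

```bash
python3 -m crank '[{}, {}, {}, {}, {}, {}]' 0 10
python3 -c "
from h import *; to([.4855,.2178,.066],2.943)"
```

```text
time_s: 7.05
ee_pos: [0.4856, 0.218, 0.0666]
eef_rot: [3.142, 0.0, 2.939]
force: [0.0, -0.0, 1.4]
grip_width: 0.0101
grip_force: 10.0
t 7.05 d [ 0.0001 -0.0002  0.0006] rot [ 0.      0.0001 -0.0041] F [ 0.  -0.   1.4] M [ 0.03  0.11 -0.02] q6 -1.015 w 0.0101
```

```bash
python3 -m crank '[{}, {}, {"z":-0.01}, {"z":-0.015}, {"z":-0.02}, {"z":-0.03}, {"z":-0.03}, {"z":-0.03}, {"z":-0.03}, {}]' 0 45
python3 -c "
from h import *; to([.601,-.2235,.23],3.379)
s=cam('side'); cv2.imwrite('pics/s4.png',cv2.resize(s['pixels'][200:340,180:340],None,fx=4,fy=4))"
```

```text
time_s: 8.05
ee_pos: [0.4867, 0.2184, 0.2361]
eef_rot: [3.138, 0.006, 2.939]
force: [0.1, 0.8, -0.6]
grip_width: 0.0098
grip_force: 45.0
t 8.05 d [-0.2009 -0.4098  0.0058] rot [ 0.0022  0.0064 -0.4401] F [ 0.1  0.8 -0.6] M [0.05 0.03 0.11] q6 -1.015 w 0.0098
```

View pics/s4.png

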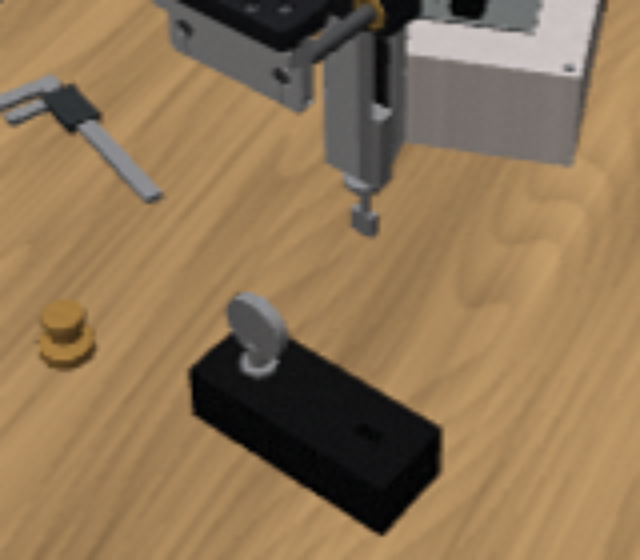

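The key hangs straight in the grip, with its bit at about (365,220), and the spare is undisturbed. I'll carry it to above the keyway.

```bash
python3 -m crank '[{"x":-0.02, "y":-0.041}, {"x":-0.02, "y":-0.041}, {"x":-0.02, "y":-0.041}, {"x":-0.02, "y":-0.041}, {"x":-0.02, "y":-0.041}, {"x":-0.02, "y":-0.041}, {"x":-0.02, "y":-0.041}, {"x":-0.02, "y":-0.041}, {"x":-0.02, "y":-0.041}, {"x":-0.02, "y":-0.041}]'
python3 -m crank '[{"az":-0.14}, {"az":-0.145}, {"az":-0.145}, {}, {}]'
python3 -c "
from h import *; to([.601,-.2235,.150],3.379)"
```

```text
time_s: 9.1
ee_pos: [0.5987, -0.2257, 0.2302]
eef_rot: [3.141, -0.002, 2.939]
force: [-0.0, 0.5, -0.3]
grip_width: 0.0099
grip_force: 45.0
time_s: 9.6
ee_pos: [0.5987, -0.2238, 0.2307]
eef_rot: [3.141, -0.001, -2.919]
force: [-0.2, -0.1, -0.1]
grip_width: 0.0096
grip_force: 45.0
t 9.6 d [-0.0024 -0.0003  0.0807] rot [ 0.0008 -0.0011 -0.0146] F [-0.2 -0.1 -0.1] M [0.04 0.07 0.  ] q6 -2.209 w 0.0096
```

```bash
python3 -m crank '[{"x":-0.0024, "y":-0.0003, "z":0.02, "az":-0.0146}, {"z":0.02}, {"z":0.02}, {"z":0.02}, {}, {}]'
python3 - <<'E'
from h import *; to([.601,-.2235,.150],3.379)
s=cam('side'); cv2.imwrite('pics/s5f.png',s["pixels"]); cv2.imwrite('pics/s5.png',cv2.resize(s['pixels'][140:200,270:340],None,fx=10,fy=10,interpolation=cv2.INTER_CUBIC))
# predicted px: bit corners at tip for key at TCP
o=ctrl.get_obs(); y=o["eef_rot"][2]; e=np.array([np.cos(y),np.sin(y)]); n=np.array([-e[1],e[0]])
for z in(o["ee_pos"][2]-.0626,o["ee_pos"][2]-.0486):
  P=[np.r_[o["ee_pos"][:2]+a*e*.006+b*n*.0025,z] for a,b in((1,1),(1,-1),(-1,-1),(-1,1))]
  print(((proj(s,P)-[270,140])*10+4.5).round(0).tolist())
E
```

```text
time_s: 10.2
ee_pos: [0.6014, -0.2236, 0.1519]
eef_rot: [3.141, -0.0, -2.902]
force: [-0.0, 0.5, -0.8]
grip_width: 0.0098
grip_force: 45.0
t 10.2 d [0.0004 0.0002 0.0019] rot [ 0.0002 -0.0002  0.0024] F [-0.   0.5 -0.8] M [ 0.06 -0.01 -0.02] q6 -2.224 w 0.0098
[[383.0, 314.0], [380.0, 323.0], [338.0, 318.0], [341.0, 309.0]]
[[385.0, 271.0], [382.0, 280.0], [340.0, 275.0], [343.0, 266.0]]
```

View pics/s5.png

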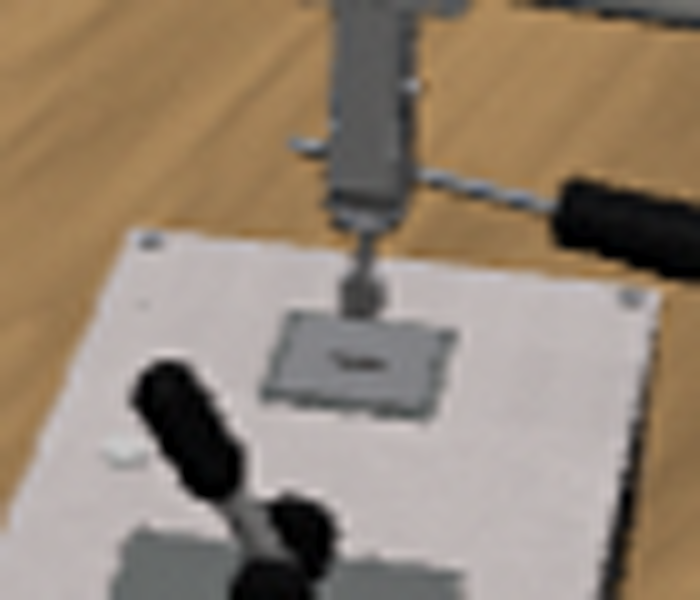

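The bit, at about (362,300), hangs directly above the slot at about (357,362). It matches the predicted pixels to within about 1 mm. I'll descend slowly and watch the force.

```bash
python3 -m crank '[{"x":0.0004, "y":0.0002, "z":0.005, "az":0.0024}, {"z":0.005}, {"z":0.003}, {"z":0.002}, {"z":0.002}, {"z":0.002}, {}]'
python3 -c "
from h import *; to([.601,-.2235,.0986],3.379)"
```

```text
time_s: 10.95
ee_pos: [0.6009, -0.2235, 0.1323]
eef_rot: [3.141, -0.0, -2.902]
force: [0.3, -0.1, -0.5]
grip_width: 0.0093
grip_force: 45.0
t 10.95 d [-0.0001 -0.      0.0337] rot [ 0.0002 -0.0003  0.002 ] F [ 0.3 -0.1 -0.5] M [ 0.04  0.02 -0.04] q6 -2.223 w 0.0093
```

It's in the mouth without contact, so I'll go on down to just before the pins.

```bash
python3 -m crank '[{"z":0.003}, {"z":0.003}, {"z":0.003}, {"z":0.003}, {"z":0.002}, {}]'
python3 -c "
from h import *; to([.601,-.2235,.1056],3.379)"
python3 -m crank '[{"z":0.001, "az":0.02}, {"z":0.001, "az":-0.02}, {"z":0.001, "az":-0.02}, {"z":0.001, "az":0.02}, {}]'
python3 -c "
from h import *; to([.601,-.2235,.1056],3.379)"
```

```text
time_s: 11.55
ee_pos: [0.6008, -0.2235, 0.1182]
eef_rot: [3.141, -0.0, -2.902]
force: [0.7, -0.1, -0.4]
grip_width: 0.0095
grip_force: 45.0
t 11.55 d [-0.0002 -0.0001  0.0126] rot [ 0.0003 -0.0005  0.002 ] F [ 0.7 -0.1 -0.4] M [ 0.04 -0.01 -0.09] q6 -2.223 w 0.0095
time_s: 12.05
ee_pos: [0.6011, -0.2238, 0.1147]
eef_rot: [-3.141, 0.0, -2.903]
force: [-0.1, -1.5, 0.1]
grip_width: 0.0098
grip_force: 45.0
t 12.05 d [-0.      0.0003  0.0091] rot [-0.0007  0.0004  0.0008] F [-0.1 -1.5  0.1] M [-0.37 -0.18 -0.04] q6 -2.222 w 0.0098
```

```bash
python3 -m crank '[{"z":0.001, "az":0.03}, {"z":0.001, "az":-0.03}, {"z":0.0005, "az":-0.03}, {"z":0.0005, "az":0.03}, {}]'
python3 -m crank '[{"z":0.0005, "az":0.03}, {"z":0.0005, "az":-0.03}, {"z":0.0005, "az":-0.03}, {"z":0.0005, "az":0.03}, {}]'
python3 -c "
from h import *; to([.601,-.2235,.1056],3.379)"
```

```text
time_s: 12.55
ee_pos: [0.6015, -0.2239, 0.1131]
eef_rot: [-3.14, 0.002, -2.903]
force: [-0.7, -0.4, 9.0]
grip_width: 0.0096
grip_force: 45.0
time_s: 13.05
ee_pos: [0.6013, -0.2237, 0.1098]
eef_rot: [-3.141, 0.001, -2.903]
force: [2.4, -0.9, 1.1]
grip_width: 0.0097
grip_force: 45.0
t 13.05 d [0.0002 0.0002 0.0042] rot [-0.0007  0.001   0.0015] F [ 2.4 -0.9  1.1] M [-0.24 -0.63 -0.01] q6 -2.223 w 0.0097
```

The force peaked at 9 N and fell to 1 N, so the key is past the pins. I'll push it home until the collar seats.

```bash
python3 -m crank '[{"z":0.001}, {"z":0.001}, {"z":0.001}, {"z":0.0005}, {"z":0.0005}, {}]'
python3 -c "
from h import *; to([.601,-.2235,.1056],3.379)"
```

```text
time_s: 13.65
ee_pos: [0.6009, -0.2236, 0.1056]
eef_rot: [-3.141, -0.0, -2.902]
force: [-0.8, -1.4, 4.3]
grip_width: 0.0098
grip_force: 45.0
t 13.65 d [-0.0001  0.0001  0.    ] rot [-0.0001 -0.0001  0.0021] F [-0.8 -1.4  4.3] M [-0.42  0.07 -0.02] q6 -2.224 w 0.0098
```

```bash
python3 -m crank '[{"z":0.0005}, {"z":0.0005}, {}]'
python3 -c "
from h import *; to([.601,-.2235,.1056],3.379)"
```

```text
time_s: 13.95
ee_pos: [0.6009, -0.2237, 0.1056]
eef_rot: [-3.141, 0.0, -2.902]
force: [-4.8, -1.1, 12.4]
grip_width: 0.0096
grip_force: 45.0
t 13.95 d [-0.0001  0.0001  0.    ] rot [-0.0005  0.0003  0.0021] F [-4.8 -1.1 12.4] M [-0.07  0.83 -0.05] q6 -2.224 w 0.0096
```

The collar is seated: z is unchanged and the force has risen. Now I'll turn clockwise.

```bash
python3 -m crank '[{"z":-0.0006, "az":0.05}, {"az":0.1}, {"az":0.1}, {"az":0.1}, {"az":0.1}, {"az":0.1}, {"az":0.1}, {"az":0.1}, {"az":0.1}, {}]'
python3 -c "
from h import *; to([.601,-.2235,.1056],3.379-1.5)"
```

```text
time_s: 14.95
ee_pos: [0.6009, -0.2235, 0.1056]
eef_rot: [3.142, 0.0, 2.528]
force: [-1.7, -1.2, 7.2]
grip_width: 0.0099
grip_force: 45.0
t 14.95 d [-0.      0.0001  0.    ] rot [1.000e-04 1.000e-04 6.485e-01] F [-1.7 -1.2  7.2] M [-0.15  0.21 -0.02] q6 -1.37 w 0.0099
```

```bash
python3 -m crank '[{"az":0.1}, {"az":0.1}, {"az":0.1}, {"az":0.1}, {"az":0.1}, {"az":0.1}, {"az":0.05}, {}]'
python3 -c "
from h import *; to([.601,-.2235,.1056],3.379-1.5)"
python3 -m crank '[{"az":0.03}, {"az":0.03}, {}]'
python3 -c "
from h import *; to([.601,-.2235,.1056],3.379-1.5)"
python3 -m crank '[{"az":0.03}, {"az":0.03}, {}]'
python3 -c "
from h import *; to([.601,-.2235,.1056],3.379-1.5)"
```

```text
time_s: 15.75
ee_pos: [0.6012, -0.2233, 0.1056]
eef_rot: [3.141, -0.0, 1.879]
force: [0.4, -0.0, 6.4]
grip_width: 0.0095
grip_force: 45.0
t 15.75 d [-0.0002 -0.0002  0.    ] rot [ 0.0008 -0.      0.0003] F [ 0.4 -0.   6.4] M [ 0.08 -0.1   0.06] q6 -0.722 w 0.0095
time_s: 16.05
ee_pos: [0.6012, -0.2233, 0.1056]
eef_rot: [3.141, -0.0, 1.82]
force: [1.4, -0.2, 6.5]
grip_width: 0.0096
grip_force: 45.0
t 16.05 d [-0.0002 -0.0003  0.    ] rot [ 0.0008 -0.     -0.0588] F [ 1.4 -0.2  6.5] M [ 0.08 -0.22  0.14] q6 -0.663 w 0.0096
time_s: 16.35
ee_pos: [0.6013, -0.2232, 0.1057]
eef_rot: [3.141, -0.0, 1.76]
force: [0.2, 0.2, 6.7]
grip_width: 0.0098
grip_force: 45.0
t 16.35 d [-0.0002 -0.0003  0.0001] rot [ 0.001   0.     -0.1187] F [0.2 0.2 6.7] M [ 0.08 -0.2   0.06] q6 -0.603 w 0.0098
```

```bash
python3 -m crank '[{"az":0.03}, {"az":0.02}, {}]'
python3 -c "
from h import *; to([.601,-.2235,.1056],3.379-1.5)"
python3 -m crank '[{"az":0.02}, {"az":0.02}, {}]'
python3 -c "
from h import *; to([.601,-.2235,.1056],3.379-1.5)
s=cam('side'); cv2.imwrite('pics/s6.png',cv2.resize(s['pixels'][120:220,255:355],None,fx=6,fy=6,interpolation=cv2.INTER_CUBIC))"
```

```text
time_s: 16.65
ee_pos: [0.6013, -0.2232, 0.1056]
eef_rot: [3.141, -0.0, 1.711]
force: [0.7, 0.9, 6.5]
grip_width: 0.0101
grip_force: 45.0
t 16.65 d [-0.0002 -0.0003  0.    ] rot [ 0.001  -0.     -0.1684] F [0.7 0.9 6.5] M [ 0.08 -0.29  0.1 ] q6 -0.553 w 0.0101
time_s: 16.95
ee_pos: [0.6013, -0.2233, 0.1057]
eef_rot: [3.141, 0.0, 1.671]
force: [1.9, -0.3, 6.1]
grip_width: 0.0096
grip_force: 45.0
t 16.95 d [-0.0002 -0.0003  0.0001] rot [ 1.100e-03  2.000e-04 -2.083e-01] F [ 1.9 -0.3  6.1] M [-0.08 -0.33  0.15] q6 -0.513 w 0.0096
```

View pics/s6.png

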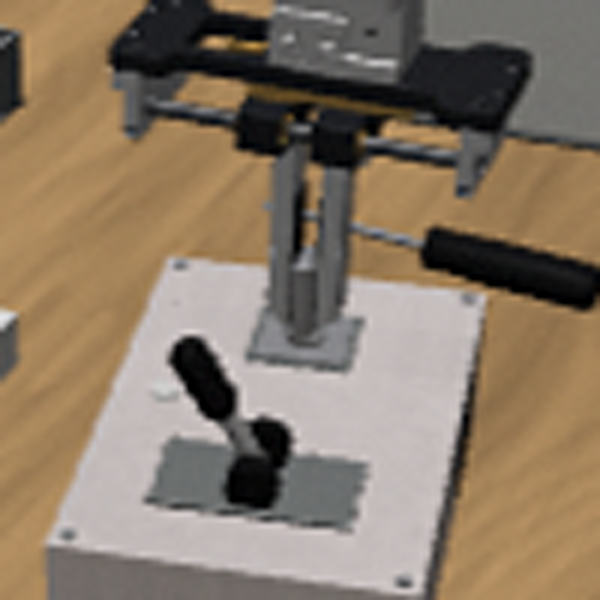

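The key is seated and the gripper has turned with it, with the toggle still on at about (205,375). I'll check the stop by watching the torque rise.

```bash
for i in 1 2 3 4 5 6; do python3 -m crank '[{}]' >/dev/null; python3 -c "
from h import *; print(ctrl.get_obs()['moment'].round(3))"; done
python3 -m crank '[{"az":0.03}, {"az":0.03}, {}]'
for i in 1 2 3 4 5 6; do python3 -m crank '[{}]' >/dev/null; python3 -c "
from h import *; print(ctrl.get_obs()['moment'].round(3))"; done
```

```text
[-0.019 -0.3    0.13 ]
[-0.064 -0.33   0.163]
[-0.01  -0.354  0.164]
[-0.077 -0.263  0.13 ]
[-0.098 -0.311  0.221]
[-0.07  -0.299  0.169]
time_s: 17.9
ee_pos: [0.6013, -0.2234, 0.1056]
eef_rot: [3.141, 0.0, 1.611]
force: [1.7, -0.5, 6.1]
grip_width: 0.0098
grip_force: 45.0
[-0.125 -0.378  0.252]
[-0.13  -0.347  0.22 ]
[-0.166 -0.334  0.208]
[-0.142 -0.371  0.261]
[-0.132 -0.367  0.256]
[-0.09  -0.351  0.265]
```

The torque rose from 0.16 to 0.25 N m and holds. That is well above the spring's 0.08 maximum, so the key is pressed against its stop. I'll hand in now.

```bash
python3 -c "
from station import ctrl
o=ctrl.get_obs(); print(o['time_s'],o['force'],o['grip_force']); print(ctrl.hand_in())"
```

```text
18.5 [ 1.97833367 -0.17294953  5.00782655] 45.02208352088928
the job is handed in; nothing more can be done
None
```

I handed the job in at 18.5 s: the isolator is on, and the rectangular-bow key is fully home, turned clockwise against its stop and still held by the gripper; the round-bowed key stayed in its stand and nothing else was touched (no verdict was returned).

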